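# Seat the sight cell in the clarity tester

## Robot

A 6-joint arm with a two-finger parallel gripper is mounted at the origin on a cart in front of the work surface, level with it; the furniture and walls round the work are solid. World frame = base frame: x ahead of the robot, y to its left, z up, the work surface at z = 0. Lengths are in m, angles in rad, forces in N, time in s.
With the tool pointing down it reaches from about 0.15 to 0.775 m from the base axis. Payload 6.1 kg.
Tool frame: the origin (TCP) lies on the centre line of the jaws, within the pads' length; the fingertips stand 14 mm ahead of it and the grasp point (between the pads) lies 5 mm behind it; z points along the fingers, y is the line along which they close (so a half turn about z gives the same grasp; the last joint's range is limited). The gripper opens to 85 mm and grips with 20 to 120 N. Pads are 22 mm wide; open, the fingers measure 114 mm over their backs; the gripper's body (76 mm by 85 mm) begins 54 mm behind the grasp point. The pads swing forward as they close: fully open they stand 13 mm farther back than shut.
Start: joints at [-1.22, 0.126, -0.04, 1.405, 0, 1.571], TCP at [0.18, -0.493, 0.245] pointing down, gripper open.
Joint ranges: [-2.72, 2.72], [-0.95, 1.95], [-1.27, 1.35], [-1.78, 2.02], [-1.46, 1.47], [-3.14, 3.14]. Speed limits (rad/s): [2.39, 2.39, 3.01, 3.14, 3.14, 3.14].

## Interface

Orientations are given as a unit quaternion [x, y, z, w].
In Python, from cell import observe, vision, job_done, regions_of, tip_of gives the robot as it stands. The module is installed in compiled form; this text tells all that it offers.
- The arm moves only by the tool apply_moves, never from a script. Its arguments are lists of equal length, an entry for each row: "translation": the shift along the tool's x, y, z in cm, a list of three; "yaw": the turn about the tool's z in rad; "hand": the opening, from 0 (shut) to 1 (fully open). In form: {"translation": [[tx, ty, tz], ...], "yaw": [yaw, ...], "hand": [hand, ...]}. A call has 1 to 12 rows; each row shifts and turns the commanded pose from where the row before left it, along the tool's axes as they then stand; what a row does not reach is not made up. A row lasts 1/10 s, in which the tool goes at most 50 mm and 8.59 degrees, less where a joint would pass 70% of its speed; a pose out of reach is approached as far as the arm can. A call is refused whole if a number of a shift passes 5 or a number of a turn 0.15, either way. A call with a gripper value outside its range is refused whole. The fingers move at their own pace and stop on an object; "force" is the grip in N (left out, the last holds). Time passes only in rows, so rows that do not move let the fingers close. It gives the time, the measured TCP pose, the force, the opening and the grip force at its end, in the units of the state.
- observe(): the state, without advancing time (a new reading comes with each control period).
- vision.capture(name): name is "scene" or "top"; returns a dict with "frame" (480x640x3 uint8, red, green, blue), "K" (3x3 intrinsics, pixels), "R" (3x3) and "t" (3): a world point X has camera coordinates R X + t. Camera axes: x right, y down, z forward; pixel columns grow to the right and rows downward; lengths in m; the calibration is good to about 2 mm. A picture is of the moment at which its call begins. There is no depth.
- job_done(): hands the job in; it is judged then, once.
Trained networks look in the newest picture that a camera, given by its name, has taken for a name from the list of things; names that differ only in an ending like _2 or _b are one class to them, and where a whole thing is asked for, a point or a joint stands for the part that bears it (a point fixed in the world has none). Each returns a list of dicts, best first, with "conf" (0 to 1); they miss things now and then, are a little off and sometimes report something else, mostly with a low value. They report only what shows in the picture. A call takes as long as a camera call. They do not tell look-alikes from the thing itself.
- regions_of(camera, target): "mask" (480x640 bool, what is visible of it).
- tip_of(camera, target): "at" ([x, y, z] in m, in world coordinates, good to about 4 mm: a listed point, or the origin of a listed thing).
The state is a dict: "time": time; "qpos": joint angles; "joint_vel": joint speeds; "joint_efforts": joint torques, N m; "tool_pos": TCP position; "tool_rot": TCP orientation; "wrist_force": force on the tool from outside, world axes, zero at the start; "moment": the same for the moment, N m; "opening": finger opening in m; "grip_force": force on a finger pad.
Only numpy, scipy, OpenCV 4.12 (cv2) and the standard library are available. Lean on these libraries where they do the work, as an engineer would, in place of code of your own. Each camera call takes 0.05 s, during which the arm holds its last target. There are 200 camera calls.

## Task

Put the coolant sight cell upright into the well of the clarity tester with its two clear faces looking along the light path between lamp and sensor, then ease it down past the side spring until it rests fully home on the height stop inside, and let go. The stop is set to a different height each time and is not marked, so go by feel and press it home gently, never with more than about 20 N on the stop; leave the other things where they are.

Things in the scene. Friction and masses are not known exactly. Their poses are not given: they have to be found in the camera images.
- cell: Loose sight cell: upright square block 36 x 36 mm, 110 mm tall, 0.14 to 0.28 kg. Origin: centre of its underside, z up. Its lowest 5 mm is a foot 33 mm square. The +x and -x faces have clear glass panes (8 to 64 mm up); +y and -y are grey and opaque there. Either pane may face the lamp.
- cell_cap (a point): Centre of the top of the cell, 110 mm above its underside. The top 46 mm is a plain black square cap, the place to grip, on any pair of parallel faces. A thin steel line on its top runs along the cell's x, from pane to pane.
- tester: Fixed clarity tester: aluminium base 200 (x) x 90 (y) x 12 mm; in its middle a grey well block 60 x 60 mm, top at 70 mm; black finned lamp box at the -x end, grey sensor box at the +x end, joined to the block by short tubes; nothing is higher than 76 mm. Origin: centre of the underside. The light path runs along x through the well, 43 mm up.
- well_mouth (a point): Centre of the well's mouth on top of the block, 70 mm up; axes as the tester's. The well is 38 x 38 mm with a 3 mm bevel at the mouth. Its floor is a rubber-faced height stop, 37 to 55 mm below the mouth, unmeasured; on it, the cell stands 55 to 73 mm out of the well. It is stiff (15 N per mm): go slowly; where pushing suddenly takes more than the spring's drag, the cell is home.
- side_spring (a point): Tip of a sprung steel roller (20 mm across), 14 mm below the mouth, standing 3.5 mm out of the well's -y wall. It presses the cell to the +y wall with 5 to 7 N, so the cell does not sink by its own weight; pushing it down past the roller takes about 5 to 10 N all the way.
- lamp (a point): Middle of the lamp box, on the light path, 74 mm from the well's axis towards the tester's -x.
- jar: Loose bystander: clear plastic jar of screws with a red screw lid, 65 mm across, 99 mm tall. Origin: centre of its underside.
- tape_rule: Loose bystander: yellow tape measure, 74 x 71 x 36 mm. Origin: centre of its underside.
There are look-alikes about, which are no part of the job. Of the things that look like the cell, take the one that is nearest to the robot's base at the start.

How it is judged:
On the way:
1. the cell has entered the well, clear faces along the light path (horizontal distance between cell and well_mouth below 0.005 m and angle between the x axis of cell and the x axis of tester, either way round below 0.12 rad and z of cell in the frame of well_mouth below -0.008 m), for 0.1 s.
At the end, for the whole second after the job is handed in: The cell stands at rest in the well (within 5 mm of its centre, tilt under 0.08 rad, underside over 30 mm below the mouth), clear faces square to the light path within 0.12 rad, its foot down on the height stop (gap under 1.5 mm; the stop pad's middle is 2 mm below its face) (horizontal distance between cell and well_mouth below 0.005 m and angle between the x axis of cell and the x axis of tester, either way round below 0.12 rad and angle between cell's own z axis and vertical below 0.08 rad and z of cell in the frame of well_mouth below -0.03 m and z of stop_pad_c0 in the frame of cell above -0.0035 m and linear speed of cell below 0.01 m/s); the robot touches nothing.
It fails at once if the cell is pressed on the height stop with more than 25 N (contact force between cell and stop_pad_c0 above 25 N).
It fails at once if the jar is moved more than 25 mm (distance of jar from where it was at the start of the episode above 0.025 m).
It fails at once if the tape measure is moved more than 25 mm (distance of tape_rule from where it was at the start of the episode above 0.025 m).
It also fails if it takes over 35 s, if anything falls off the work surface, if the arm or the gripper's body presses on something with over 40 N, if the wrist force passes 120 N, or if a joint passes its speed limit or range.

## Working session

There is one attempt and no reset: what is moved stays moved. The work goes in short steps, Python scripts to look and compute and a tool call to move; the robot and the scene stay as the last step left them, time stands still between calls to the robot, and variables do not carry over. Pictures are saved under pics/ and viewed, at most 10 in all, crops included, and the job is handed in when it is done.

Besides the shell and the picture viewer there is one more tool, called after "Call:" in YAML: its name, and indented under it one key for each argument. apply_moves: Moves the arm, as the interface text tells. Its arguments: {"type":"object","properties":{"translation":{"type":"array"},"yaw":{"type":"array"},"hand":{"type":"array"},"force":{"type":"number"}},"required":["translation","yaw","hand"]}

```bash
mkdir -p pics
python3 - <<'E'
from cell import *
import cv2,numpy as np
for c in("scene","top"):
    d=vision.capture(c); cv2.imwrite(f"pics/{c}0.png",d["frame"][:,:,::-1]); np.savez(f"{c}.npz",**d)
    print(c,d["K"].tolist(),np.round(d["R"],4).tolist(),d["t"])
    for n in("cell","cell_cap","well_mouth","side_spring","lamp","tester","jar","tape_rule"):
        print(n,[(np.round(r["at"],3).tolist(),round(r["conf"],2)) for r in tip_of(c,n)])
s=observe();print(s["time"],s["tool_pos"],s["tool_rot"],s["wrist_force"],s["opening"])
E
```

```text
scene [[515.0889334528084, 0.0, 325.87440790961784], [0.0, 515.0889334528084, 243.48934879813496], [0.0, 0.0, 1.0]] [[0.8513, -0.5247, 0.0003], [-0.331, -0.5373, -0.7757], [0.4072, 0.6602, -0.6311]] [-0.60325351  0.11586285  0.8729503 ]
cell [([0.453, -0.398, 0.004], 0.92), ([0.722, -0.209, -0.004], 0.91)]
cell_cap [([0.452, -0.4, 0.111], 0.68), ([0.722, -0.21, 0.111], 0.56)]
well_mouth [([0.554, -0.16, 0.067], 0.7)]
side_spring [([0.556, -0.173, 0.057], 0.95)]
lamp [([0.476, -0.162, 0.045], 0.7)]
tester [([0.553, -0.158, 0.002], 0.94)]
jar [([0.637, -0.35, -0.002], 0.91)]
tape_rule [([0.348, -0.268, 0.0], 0.76), ([0.456, -0.396, 0.003], 0.3)]
top [[582.5596380268125, 0.0, 326.1639090221773], [0.0, 582.5596380268125, 235.56181399387992], [0.0, 0.0, 1.0]] [[-0.0054, -0.9999, 0.0112], [-0.9969, 0.0045, -0.0779], [0.0779, -0.0116, -0.9969]] [-0.26151794  0.51551095  1.07957761]
cell [([0.452, -0.397, -0.001], 0.86), ([0.721, -0.208, -0.001], 0.61)]
cell_cap [([0.454, -0.401, 0.111], 0.94), ([0.725, -0.212, 0.111], 0.57), ([0.453, -0.397, -0.003], 0.46)]
well_mouth [([0.554, -0.158, 0.068], 0.88), ([0.35, -0.27, -0.002], 0.53), ([0.453, -0.399, -0.0], 0.41)]
side_spring [([0.553, -0.175, 0.058], 0.62)]
lamp [([0.479, -0.17, 0.046], 0.7), ([0.554, -0.176, 0.058], 0.45)]
tester []
jar [([0.639, -0.346, -0.003], 0.74)]
tape_rule [([0.352, -0.271, -0.002], 0.89)]
0.9 [ 0.18041073 -0.49301474  0.24529088] [ 9.84656276e-01  1.74505063e-01 -1.78003451e-06  1.19212049e-05] [0.06766232 0.05740175 0.03789769] 0.08558382411891463
```

View pictures.

View pics/scene0.png

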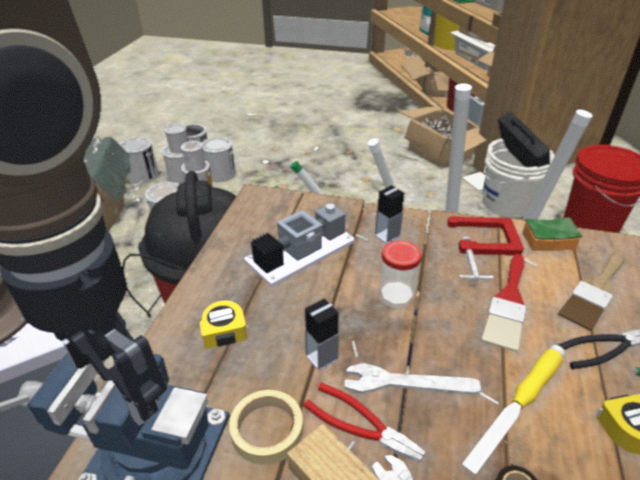

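View pics/top0.png

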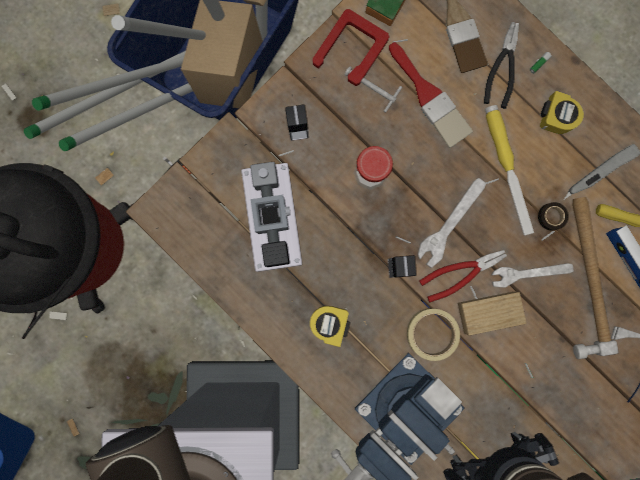

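Two things look like the cell: A at scene (321,333) / top (403,266), 0.60 m from the base, and B at scene (389,213) / top (297,121), 0.75 m away. A is nearest to the base, so it is the cell. I'll confirm it in one crop.

Run:
```python
import cv2,numpy as np
S=np.load("scene.npz")["frame"][:,:,::-1];T=np.load("top.npz")["frame"][:,:,::-1]
a=cv2.resize(S[290:376,282:362],(400,430),interpolation=cv2.INTER_CUBIC)   #x5
b=cv2.resize(T[245:288,383:423],(400,430),interpolation=cv2.INTER_CUBIC)  #x10
cv2.imwrite("pics/crop1.png",np.hstack([a,b]))
cv2.imwrite("pics/crop2.png",cv2.resize(T[155:275,222:322],(500,600),interpolation=cv2.INTER_CUBIC)) #x5
```

```text
(no output)
```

View pics/crop1.png

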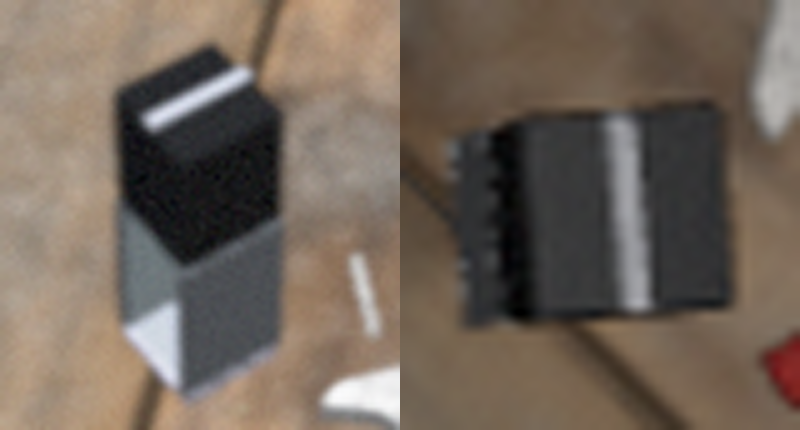

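View pics/crop2.png

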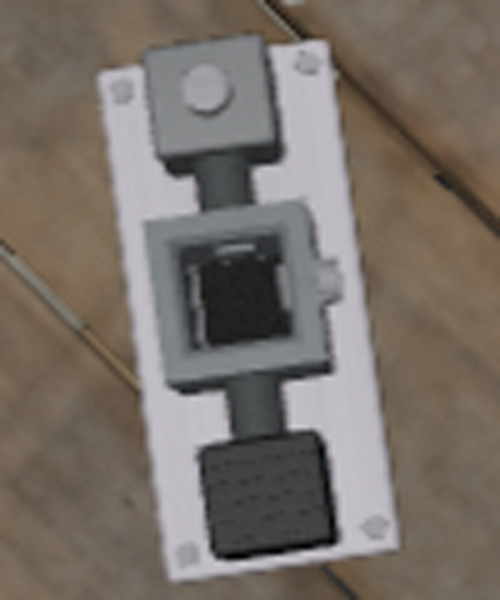

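A is a proper cell: black cap, steel line running roughly along world x, clear pane at scene crop (150,350), and grey face on the right. The tester's well is at top ≈(270,214), with the lamp at (275,253) and the spring housing on its right, -y, side. Next I'll measure positions and angles.

```bash
cat > h.py <<'E'
import cv2,numpy as np
def bp(d,uv,z):
    uv=np.atleast_2d(uv).astype(float); R,t,K=d["R"],d["t"],d["K"]; C=-R.T@t
    r=(R.T@np.linalg.inv(K)@np.c_[uv,np.ones(len(uv))].T).T
    return C+r*((z-C[2])/r[:,2])[:,None]
def line(d,x0,x1,y0,y1,z,thr=110):
    g=d["frame"][y0:y1,x0:x1].astype(float).mean(2); v,u=np.nonzero(g>thr); 
    P=bp(d,np.c_[u+x0,v+y0],z)[:,:2]; m=P.mean(0); _,s,V=np.linalg.svd(P-m)
    a=np.arctan2(V[0,1],V[0,0]); return len(P),m,(a+np.pi/2)%np.pi-np.pi/2,s/np.sqrt(len(P))
E
python3 - <<'E'
from h import *
T=np.load("top.npz");S=np.load("scene.npz")
np.set_printoptions(precision=4,suppress=True)
print("line top",line(T,399,411,257,276,.11)); print("line scn",line(S,308,334,303,317,.11))
def rect(d,c,o,s,z):
    uv=np.array(c)/s+np.array(o)-.5+.5/s; P=bp(d,uv,z); print(P[:,:2].tolist() and P[:,:2].mean(0),"sides",np.linalg.norm(P-np.roll(P,-1,0),axis=1),
      "ang x",np.arctan2(*((P[0]+P[1]-P[2]-P[3])[[1,0]])))
rect(T,[(122,118),(315,105),(333,303),(130,318)],(383,245),10,.11)
rect(T,[(100,72),(328,40),(400,550),(170,580)],(222,155),5,.012)
rect(T,[(145,222),(308,202),(332,365),(168,388)],(222,155),5,.07)
# base plate by threshold
g=T["frame"][155:275,222:322].astype(float); m=(g.min(2)>165).astype(np.uint8)
n,l,st,_=cv2.connectedComponentsWithStats(m);k=1+st[1:,4].argmax()
v,u=np.nonzero(l==k); r=cv2.minAreaRect(np.c_[u+222,v+155].astype(np.float32)); b=cv2.boxPoints(r); P=bp(T,b,.012); print("plate",P[:,:2],P[:,:2].mean(0),r)
E
```

```text
line top (54, array([ 0.4536, -0.4001]), np.float64(0.06917824648337678), array([0.0095, 0.0014]))
line scn (108, array([ 0.4558, -0.3946]), np.float64(-0.08912236606604673), array([0.0103, 0.0056]))
[ 0.4544 -0.3995] sides [0.0337 0.0344 0.0353 0.0346] ang x 0.04946831831542136
[ 0.5522 -0.1599] sides [0.0884 0.1981 0.0878 0.1969] ang x 0.13945401508930672
[ 0.5511 -0.1607] sides [0.0595 0.0601 0.0597 0.061 ] ang x 0.1429878535812469
plate [[ 0.6437 -0.1019]
 [ 0.656  -0.1881]
 [ 0.4607 -0.2156]
 [ 0.4489 -0.1305]] [ 0.5523 -0.159 ] ((271.0199890136719, 216.63999938964844), (102.5304946899414, 45.39625930786133), 81.8698959350586)
```

Call:
apply_moves:
  translation:
    - [0,0,0]
    - [0,0,0]
    - [3.5,-0.94,0]
    - [3.5,-0.94,0]
    - [3.5,-0.94,0]
    - [3.5,-0.94,0]
    - [3.5,-0.94,0]
    - [3.5,-0.94,0]
    - [3.5,-0.94,0]
    - [3.4,-0.92,0]
    - [0,0,0]
    - [0,0,0]
  yaw: [0.143,0.142,0,0,0,0,0,0,0,0,0,0]
  hand: [1,1,1,1,1,1,1,1,1,1,1,1]
  force: 50

```text
time: 2.1
tool_pos: [0.4543, -0.3994, 0.2448]
tool_rot: [0.999, 0.034, -0.0, -0.0]
wrist_force: [-0.3, -0.0, 0.1]
opening: 0.0854
grip_force: 0.0
```

Run:
```python
from h import *
S=np.load("scene.npz")
uv=np.array([(145,125),(250,72)])/5+np.array([282,290])-.4
P=bp(S,uv,.11)[:,:2];print(P,P.mean(0),np.arctan2(*(P[1]-P[0])[::-1]))
```

```text
[[ 0.43827641 -0.39793158]
 [ 0.47414657 -0.39595937]] [ 0.45621149 -0.39694548] 0.05492657399051224
```

Call:
apply_moves:
  translation:
    - [0,0,3]
    - [0,0,3]
    - [0,0,3]
    - [0,0,3]
    - [0,0,2]
    - [0,0,1.4]
    - [0,0,0.4]
    - [0,0,0]
    - [0,0,0]
    - [0,0,0]
    - [0,0,0]
    - [0,0,0]
  yaw: [0,0,0,0,0,0,0,0,0,0,0,0]
  hand: [1,1,1,1,1,1,1,0.5,0.4,0.3,0.2,0.2]

```text
time: 3.3
tool_pos: [0.4545, -0.4002, 0.0886]
tool_rot: [0.999, 0.033, 0.001, 0.001]
wrist_force: [-0.4, 0.4, 5.9]
opening: 0.0353
grip_force: 50.5
```

Call:
apply_moves:
  translation:
    - [0,0,0]
    - [0,0,0]
    - [0,0,0]
    - [0,0,0]
  yaw: [0,0,0,0]
  hand: [0,0,0,0]
  force: 60

```text
time: 3.7
tool_pos: [0.4545, -0.4002, 0.0886]
tool_rot: [0.999, 0.033, 0.001, 0.001]
wrist_force: [-0.6, 0.1, 6.0]
opening: 0.0349
grip_force: 59.1
```

Call:
apply_moves:
  translation:
    - [0,0,-1]
    - [0,0,-2.5]
    - [0,0,-3]
    - [0,0,-3]
    - [0,0,-1.5]
    - [0,0,0]
    - [0,0,0]
  yaw: [0,0,0,0,0,0,0]
  hand: [0,0,0,0,0,0,0]

```text
time: 4.4
tool_pos: [0.4538, -0.3997, 0.1968]
tool_rot: [0.999, 0.033, -0.0, -0.0]
wrist_force: [-0.2, 0.3, -2.2]
opening: 0.0352
grip_force: 60.5
```

Call:
apply_moves:
  translation:
    - [0,0,0]
    - [1,-1.8,0]
    - [1.8,-3.1,0]
    - [1.8,-3.1,0]
    - [1.8,-3.1,0]
    - [1.8,-3.1,0]
    - [1.8,-3.1,0]
    - [1.8,-3.1,0]
    - [1.34,-1.99,0]
    - [0,0,0]
    - [0,0,0]
    - [0,0,0]
  yaw: [-0.075,0,0,0,0,0,0,0,0,0,0,0]
  hand: [0,0,0,0,0,0,0,0,0,0,0,0]

```text
time: 5.6
tool_pos: [0.5519, -0.1602, 0.1963]
tool_rot: [0.998, 0.07, -0.001, -0.0]
wrist_force: [-0.2, 0.2, -1.7]
opening: 0.035
grip_force: 60.6
```

Run:
```python
from cell import *
from h import *
o=[]
for c in("scene","top"):
    d=vision.capture(c); np.savez(f"{c}1.npz",**d)
    print(c,[(n,np.round(r["at"],4).tolist(),round(r["conf"],2)) for n in("cell","cell_cap","well_mouth") for r in tip_of(c,n)[:2]])
    x,y=((235,120) if c=="scene" else (215,150)); o.append(cv2.resize(d["frame"][y:y+150,x:x+100,::-1],(400,600),interpolation=cv2.INTER_CUBIC))
cv2.imwrite("pics/hov.png",np.hstack(o)); print(observe()["time"])
```

```text
scene [('cell', [0.5535, -0.1578, 0.1118], 0.8), ('cell', [0.7225, -0.2127, -0.0042], 0.57), ('cell_cap', [0.7193, -0.2141, 0.1106], 0.97), ('cell_cap', [0.5527, -0.161, 0.2143], 0.64), ('well_mouth', [0.5524, -0.1557, -0.0004], 0.63), ('well_mouth', [0.5507, -0.1591, 0.0664], 0.57)]
top [('cell', [0.722, -0.2082, 0.0008], 0.8), ('cell', [0.5499, -0.1557, 0.1092], 0.52), ('cell_cap', [0.7221, -0.2125, 0.111], 0.66), ('cell_cap', [0.5514, -0.1614, 0.2183], 0.43), ('well_mouth', [0.555, -0.1598, 0.0663], 0.86)]
6.0
```

View pics/hov.png

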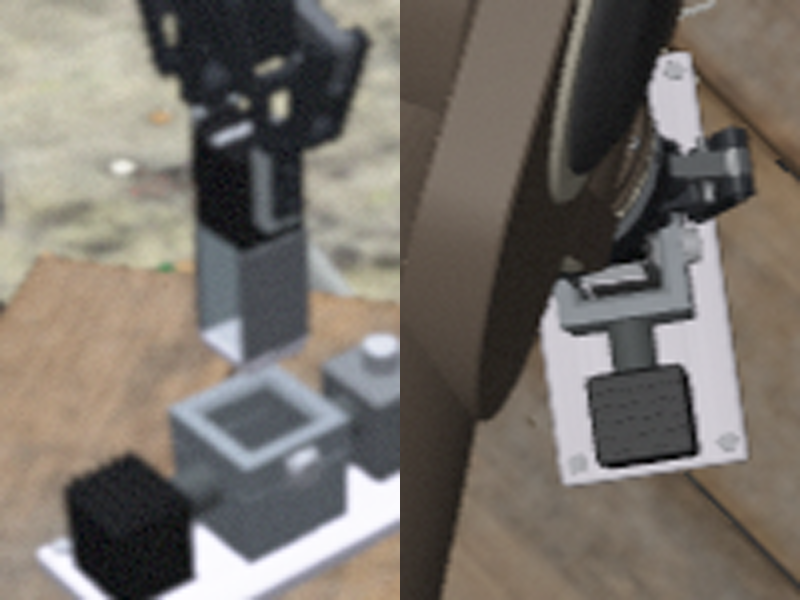

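The scene view shows the cell held upright just above the well, with its pane towards the lamp. Its left and right edges are at crop (197,215) and (308,225), and the block's top corners are at (170,410) and (350,412). I'll compare the two centres from the same camera.

Run:
```python
from h import *
np.set_printoptions(precision=4,suppress=True)
S=np.load("scene1.npz")
f=lambda p,z:bp(S,np.array(p)/4+np.array([235,120])-.4,z)[:,:2]
a=f([(197,215),(243,247),(308,225)],.172);b=f([(170,410),(250,475),(350,412)],.07)
i=f([(190,410),(247,450),(327,413)],.07)
c=f([(200,333),(243,362),(308,338)],.110)
for P in(a,c,b,i):print(P.tolist(),"ctr",(P[0]+P[2])/2,"ang",np.arctan2(*(P[2]-P[1])[::-1]),"side",np.linalg.norm(P[2]-P[1]),np.linalg.norm(P[0]-P[1]))
```

```text
[[0.5380376089757988, -0.13795469136493965], [0.5424810474281089, -0.1709730917132769], [0.5748289476860647, -0.17022368070671634]] ctr [ 0.5564 -0.1541] ang 0.02316307918193241 side 0.032356579979278016 0.03331604578641567
[[0.5365469630799944, -0.13688868014080502], [0.5421386783913271, -0.16684713761655257], [0.5761236352087624, -0.1659080258566994]] ctr [ 0.5563 -0.1514] ang 0.027626130047772653 side 0.033997929654325076 0.030475833941816376
[[0.5208562165529009, -0.13259794810402004], [0.5288355961692485, -0.1941765063598525], [0.5909651200940611, -0.17759371516433997]] ctr [ 0.5559 -0.1551] ang 0.26082655087037454 side 0.06430448434563357 0.062093392047211725
[[0.5287349852063219, -0.13745084109416827], [0.5365130486801711, -0.17764620240815066], [0.5815206135020483, -0.17268094199405826]] ctr [ 0.5551 -0.1551] ang 0.10987625778450884 side 0.0452806217070308 0.04094099830933314
```

Call:
apply_moves:
  translation:
    - [0,0,1]
    - [0,0,1]
    - [0,0,1]
    - [0,0,0.4]
    - [0,0,0.2]
    - [0,0,0.2]
    - [0,0,0.2]
    - [0,0,0.2]
    - [0,0,0]
    - [0,0,0]
  yaw: [0,0,0,0,0,0,0,0,0,0]
  hand: [0,0,0,0,0,0,0,0,0,0]

```text
time: 7.0
tool_pos: [0.5526, -0.1597, 0.1554]
tool_rot: [0.998, 0.07, 0.0, 0.0]
wrist_force: [-1.0, 1.1, -2.6]
opening: 0.0355
grip_force: 60.8
```

Call:
apply_moves:
  translation:
    - [0,0,0.2]
    - [0,0,0.2]
    - [0,0,0.2]
    - [0,0,0]
  yaw: [0,0,0,0]
  hand: [0,0,0,0]

```text
time: 7.4
tool_pos: [0.5525, -0.1595, 0.149]
tool_rot: [0.998, 0.07, -0.0, -0.0]
wrist_force: [-0.0, 1.1, -2.2]
opening: 0.0353
grip_force: 60.7
```

Call:
apply_moves:
  translation:
    - [0,0,0.2]
    - [0,0,0.2]
    - [0,0,0.2]
    - [0,0,0]
  yaw: [0,0,0,0]
  hand: [0,0,0,0]

```text
time: 7.8
tool_pos: [0.5527, -0.1592, 0.1433]
tool_rot: [0.998, 0.071, 0.0, -0.001]
wrist_force: [-0.1, 4.7, 0.6]
opening: 0.0356
grip_force: 61.0
```

Call:
apply_moves:
  translation:
    - [0,0,0.2]
    - [0,0,0.2]
    - [0,0,0.2]
    - [0,0,0]
  yaw: [0,0,0,0]
  hand: [0,0,0,0]

```text
time: 8.2
tool_pos: [0.5523, -0.1591, 0.1366]
tool_rot: [0.998, 0.07, -0.0, -0.001]
wrist_force: [0.1, 5.8, -0.1]
opening: 0.0353
grip_force: 60.8
```

Call:
apply_moves:
  translation:
    - [0,0,0.2]
    - [0,0,0.2]
    - [0,0,0.2]
    - [0,0,0.2]
    - [0,0,0.2]
    - [0,0,0.1]
    - [0,0,0]
  yaw: [0,0,0,0,0,0,0]
  hand: [0,0,0,0,0,0,0]

```text
time: 8.9
tool_pos: [0.5521, -0.1592, 0.1255]
tool_rot: [0.998, 0.07, -0.001, -0.001]
wrist_force: [-0.3, 5.5, -0.8]
opening: 0.0356
grip_force: 61.1
```

Call:
apply_moves:
  translation:
    - [0,0,0.1]
    - [0,0,0.1]
    - [0,0,0]
  yaw: [0,0,0]
  hand: [0,0,0]

```text
time: 9.2
tool_pos: [0.5521, -0.1592, 0.1235]
tool_rot: [0.998, 0.07, -0.001, -0.001]
wrist_force: [-1.3, 5.6, -0.1]
opening: 0.0347
grip_force: 61.2
```

Call:
apply_moves:
  translation:
    - [0,0,0.1]
    - [0,0,0.1]
    - [0,0,0]
  yaw: [0,0,0]
  hand: [0,0,0]

```text
time: 9.5
tool_pos: [0.5522, -0.1592, 0.1216]
tool_rot: [0.998, 0.07, -0.0, -0.001]
wrist_force: [0.1, 5.5, -0.6]
opening: 0.0351
grip_force: 61.2
```

Call:
apply_moves:
  translation:
    - [0,0,0.1]
    - [0,0,0.1]
    - [0,0,0]
  yaw: [0,0,0]
  hand: [0,0,0]

```text
time: 9.8
tool_pos: [0.5522, -0.1592, 0.1196]
tool_rot: [0.998, 0.07, -0.0, -0.001]
wrist_force: [-0.4, 5.9, -0.2]
opening: 0.0353
grip_force: 61.2
```

Call:
apply_moves:
  translation:
    - [0,0,0.1]
    - [0,0,0.1]
    - [0,0,0]
  yaw: [0,0,0]
  hand: [0,0,0]

```text
time: 10.1
tool_pos: [0.5522, -0.1591, 0.1176]
tool_rot: [0.998, 0.07, -0.0, -0.001]
wrist_force: [0.4, 5.5, -0.6]
opening: 0.0352
grip_force: 61.2
```

Call:
apply_moves:
  translation:
    - [0,0,0.1]
    - [0,0,0.1]
    - [0,0,0]
  yaw: [0,0,0]
  hand: [0,0,0]

```text
time: 10.4
tool_pos: [0.5522, -0.1592, 0.1156]
tool_rot: [0.998, 0.07, -0.0, -0.001]
wrist_force: [-0.2, 5.6, -0.1]
opening: 0.0358
grip_force: 61.2
```

Call:
apply_moves:
  translation:
    - [0,0,0.1]
    - [0,0,0.1]
    - [0,0,0]
  yaw: [0,0,0]
  hand: [0,0,0]

```text
time: 10.7
tool_pos: [0.5523, -0.1592, 0.1146]
tool_rot: [0.998, 0.07, -0.0, -0.001]
wrist_force: [-2.7, 7.0, 6.1]
opening: 0.0355
grip_force: 61.8
```

Call:
apply_moves:
  translation:
    - [0,0,0.05]
    - [0,0,0.05]
    - [0,0,0]
    - [0,0,0]
  yaw: [0,0,0,0]
  hand: [0,0,0,0]

```text
time: 11.1
tool_pos: [0.5523, -0.1592, 0.1144]
tool_rot: [0.998, 0.07, 0.0, -0.0]
wrist_force: [-3.5, 7.1, 11.7]
opening: 0.0358
grip_force: 62.3
```

Call:
apply_moves:
  translation:
    - [0,0,0]
    - [0,0,0]
    - [0,0,0]
    - [0,0,0]
    - [0,0,0]
    - [0,0,0]
  yaw: [0,0,0,0,0,0]
  hand: [0,0,0.5,0.6,0.7,0.8]
  force: 20

```text
time: 11.7
tool_pos: [0.5525, -0.1601, 0.1129]
tool_rot: [0.998, 0.07, -0.0, 0.0]
wrist_force: [-0.5, -1.0, 0.2]
opening: 0.0683
grip_force: 0.0
```

Call:
apply_moves:
  translation:
    - [0,0,-1]
    - [0,0,-2]
    - [0,0,-2.5]
    - [0,0,-1]
    - [0,0,0]
    - [0,0,0]
    - [0,0,0]
    - [0,0,0]
    - [0,0,0]
    - [0,0,0]
  yaw: [0,0,0,0,0,0,0,0,0,0]
  hand: [0.8,0.8,0.8,0.8,0,0,0,0,0,0]

```text
time: 12.7
tool_pos: [0.5524, -0.1597, 0.1778]
tool_rot: [0.998, 0.07, -0.0, -0.0]
wrist_force: [0.8, 0.2, -0.3]
opening: 0.0002
grip_force: 0.0
```

Run:
```python
from cell import *
import cv2,numpy as np
d=vision.capture("scene"); np.savez("scene2.npz",**d)
print([(n,np.round(r["at"],4).tolist(),round(r["conf"],2)) for n in("cell","cell_cap") for r in tip_of("scene",n)[:3]])
cv2.imwrite("pics/fin.png",cv2.resize(d["frame"][130:270,230:370,::-1],(600,600),interpolation=cv2.INTER_CUBIC))
```

```text
[('cell', [0.552, -0.1529, 0.0301], 0.76), ('cell', [0.72, -0.209, -0.001], 0.65), ('cell_cap', [0.7209, -0.2139, 0.114], 0.7), ('cell_cap', [0.3469, -0.2666, 0.0011], 0.67), ('cell_cap', [0.5517, -0.1598, 0.1355], 0.62)]
```

View pics/fin.png

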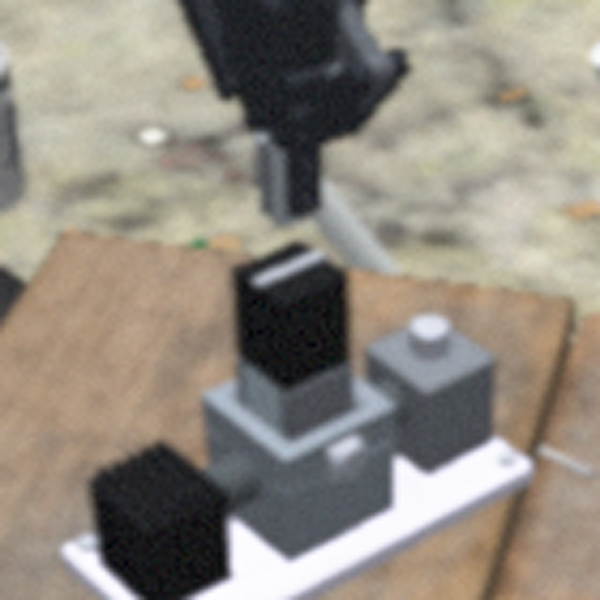

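The cell stands upright in the well with its cap at crop (292,310), steel line along the light path. I'll confirm it's home with a gentle press on the cap with shut fingers.

Call:
apply_moves:
  translation:
    - [0,0,1]
    - [0,0,0.8]
    - [0,0,0.2]
    - [0,0,0.2]
    - [0,0,0.2]
    - [0,0,0]
  yaw: [0,0,0,0,0,0]
  hand: [0,0,0,0,0,0]

```text
time: 13.45
tool_pos: [0.5525, -0.1597, 0.1541]
tool_rot: [0.998, 0.07, -0.0, -0.0]
wrist_force: [0.1, -0.8, -0.2]
opening: 0.0004
grip_force: 0.0
```

Call:
apply_moves:
  translation:
    - [0,0,0.1]
    - [0,0,0.1]
    - [0,0,0]
  yaw: [0,0,0]
  hand: [0,0,0]

```text
time: 13.75
tool_pos: [0.5526, -0.1597, 0.1523]
tool_rot: [0.998, 0.07, 0.0, 0.0]
wrist_force: [-0.3, 0.4, -1.2]
opening: 0.0001
grip_force: 0.0
```

Call:
apply_moves:
  translation:
    - [0,0,0.1]
    - [0,0,0]
  yaw: [0,0]
  hand: [0,0]

```text
time: 13.95
tool_pos: [0.5525, -0.1597, 0.1512]
tool_rot: [0.998, 0.07, -0.0, -0.0]
wrist_force: [0.5, -0.5, -1.3]
opening: -0.0001
grip_force: 0.0
```

Call:
apply_moves:
  translation:
    - [0,0,0.1]
    - [0,0,0]
  yaw: [0,0]
  hand: [0,0]

```text
time: 14.15
tool_pos: [0.5527, -0.1597, 0.1505]
tool_rot: [0.998, 0.07, 0.0, 0.0]
wrist_force: [1.8, -0.1, 2.0]
opening: 0.0001
grip_force: 0.5
```

Call:
apply_moves:
  translation:
    - [0,0,0.1]
    - [0,0,0]
  yaw: [0,0]
  hand: [0,0]

```text
time: 14.35
tool_pos: [0.553, -0.1597, 0.1502]
tool_rot: [0.998, 0.07, 0.001, 0.0]
wrist_force: [-0.1, 1.0, 5.0]
opening: 0.0001
grip_force: 2.6
```

Call:
apply_moves:
  translation:
    - [0,0,0.1]
    - [0,0,0]
  yaw: [0,0]
  hand: [0,0]

```text
time: 14.55
tool_pos: [0.5532, -0.1597, 0.1499]
tool_rot: [0.998, 0.07, 0.001, 0.0]
wrist_force: [-0.9, 1.1, 9.2]
opening: 0.0001
grip_force: 4.3
```

Call:
apply_moves:
  translation:
    - [0,0,0.1]
    - [0,0,0]
  yaw: [0,0]
  hand: [0,0]

```text
time: 14.75
tool_pos: [0.5535, -0.1598, 0.1497]
tool_rot: [0.998, 0.07, 0.002, 0.0]
wrist_force: [-0.9, 0.9, 12.7]
opening: -0.0
grip_force: 6.1
```

Call:
apply_moves:
  translation:
    - [0,0,-0.5]
    - [0,0,-2]
    - [0,0,-3]
    - [0,0,-3]
    - [0,0,0]
    - [0,0,0]
  yaw: [0,0,0,0,0,0]
  hand: [0,0,0,0,0,0]

```text
time: 15.35
tool_pos: [0.5529, -0.1598, 0.2326]
tool_rot: [0.998, 0.07, 0.001, 0.0]
wrist_force: [-0.5, -0.6, -0.6]
opening: 0.0
grip_force: 0.0
```

```bash
python3 -c "
from cell import *
print(observe()['tool_pos'],job_done())"
```

```text
the job is handed in; nothing more can be done
[ 0.55287598 -0.15983528  0.23257848] None
```

The cell is upright in the well, clear faces along the light path and about 44 mm down on the stop (two presses of about 12–13 N met firm resistance); I let go, backed the arm off and handed in at about 15 s, with no verdict returned.

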